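# Seat the locating pin in the stop rail

## Robot

A 6-joint arm with a two-finger parallel gripper is mounted at the origin on a cart in front of the work surface, level with it; the furniture and walls round the work are solid. World frame = base frame: x ahead of the robot, y to its left, z up, the work surface at z = 0. Lengths are in m, angles in rad, forces in N, time in s.
With the tool pointing down it reaches from about 0.3 to 0.75 m from the base axis. Payload 8.5 kg.
Tool frame: the origin (TCP) lies at the very end of the fingers, on their centre line; the grasp point (between the pads) lies 19 mm behind it; z points along the fingers, y is the line along which they close (so a half turn about z gives the same grasp; the last joint's range is limited). The gripper opens to 85 mm and grips with 20 to 120 N. Pads are 22 mm wide; open, the fingers measure 114 mm over their backs; the gripper's body (76 mm by 85 mm) begins 54 mm behind the grasp point. The pads swing forward as they close: fully open they stand 13 mm farther back than shut.
Start: joints at [-1.439, 0.381, 1.297, -0, 1.464, -0.215], TCP at [0.187, -0.517, 0.231] pointing down, gripper open.
Joint ranges: [-3.11, 3.11], [-0.89, 2.33], [0.22, 2.48], [-1.42, 4.56], [0.17, 2.85], [-2.88, 2.88]. Speed limits (rad/s): [2.39, 2.39, 3.14, 3.14, 3.14, 3.14].

## Interface

Orientations are given as [roll, pitch, yaw] about the fixed x, y, z axes, in that order (R = Rz(yaw) Ry(pitch) Rx(roll)).
In Python, from station import arm gives the robot as it stands.
- The arm moves only by the tool arm_command, never from a script. Its argument "increments" is a list of rows, each an object of numbers: "x", "y", "z": the shift along the world's x, y, z in units of 0.075 m (1.0 is 0.075 m); "yaw": the turn about the world's z in units of 180 degrees (1.0 is 180 degrees). A call has 1 to 20 rows; each row shifts and turns the commanded pose from where the row before left it; what a row does not reach is not made up. A row lasts 1/12 s, in which the tool goes at most 41.7 mm and 7.16 degrees, less where a joint would pass 70% of its speed; a pose out of reach is approached as far as the arm can. A call with a number of a shift or a turn outside -1 to 1 is refused whole. A call with a gripper value outside its range is refused whole. "gripper" is the gripper's target within -1 to 1 (fully open at 1, half-way at 0, shut at -1), set as the call begins (left out, the last holds). The fingers move at their own pace and stop on an object; "grip_force" is the grip in N (left out, the last holds). Time passes only in rows, so rows that do not move let the fingers close. It gives the time, the measured TCP pose, the force, the opening and the grip force at its end, in the units of the state.
- arm.state(): the state, without advancing time (a new reading comes with each control period).
- arm.capture(name): name is "scene" or "side" or "wrist"; returns a dict with "color" (480x640x3 uint8, red, green, blue), "depth" (480x640 float32, m along the optical axis (not along the pixel's ray), 0 where there is no reading), "fx", "fy", "cx", "cy" (pixels), "R" (3x3) and "t" (3): a world point X has camera coordinates R X + t. Camera axes: x right, y down, z forward; pixel columns grow to the right and rows downward; lengths in m; the calibration is good to about 2 mm. The wrist camera is an equidistant fisheye: a pixel r from the principal point sees the ray r / f radians off the axis. A picture is of the moment at which its call begins.
- arm.job_done(): hands the job in; it is judged then, once.
Trained networks look in a picture, given as the dict that the camera call returned (one of the last four; its "shot" number tells which), for a name from the list of things; names that differ only in an ending like _2 or _b are one class to them, and where a whole thing is asked for, a point or a joint stands for the part that bears it (a point fixed in the world has none). Each returns a list of dicts, best first, with "score" (0 to 1); they miss things now and then, are a little off and sometimes report something else, mostly with a low value. They report only what shows in the picture. A call takes as long as a camera call. They do not tell look-alikes from the thing itself.
- arm.silhouettes(query, picture): "region" (480x640 bool, what is visible of it) and "bbox" ([left, top, right, bottom] as shares, 0 to 1, of the picture: columns of its width, rows of its height, round what is visible of it).
- arm.tip_of(query, picture): "xy" ([column, row] as shares, 0 to 1, of the picture: columns of its width, rows of its height: a listed point, or the origin of a listed thing).
The state is a dict: "clock": time; "joint_positions": joint angles; "qvel": joint speeds; "joint_torque": joint torques, N m; "eef_pos": TCP position; "orientation": TCP orientation; "ft_force": force on the tool from outside, world axes, zero at the start; "ft_torque": the same for the moment, N m; "grip_width": opening from 0.0 (shut) to 1.0 (fully open); "grip_force": force on a finger pad.
Only numpy, scipy, OpenCV 4.12 (cv2) and the standard library are available. Lean on these libraries where they do the work, as an engineer would, in place of code of your own. Each camera call takes 0.05 s, during which the arm holds its last target. There are 200 camera calls.

## Task

Lift the orange-handled locating pin out of its wooden block and set its tip down in the slot of the aluminium stop rail, at the end by the red block. Keeping the tip down in the slot, slide it away from the red block until it drops into the unmarked hole in the slot's floor, push it gently down until its collar rests on the rail, and let go. Leave the tin and the cartons where they are.

Things in the scene. Friction and masses are not known exactly. Their poses are not given: they have to be found in the camera images.
- pin: Locating pin, 86 mm tall, about 0.16 kg, standing upright. The origin is the centre of its tip (the lowest point); z runs up through the pin. From the tip up: round steel shank 14 mm in diameter and 30 mm long (its lowest 5 mm taper to 9 mm), steel collar 34 mm in diameter from 30 to 36 mm, orange square grip 26 x 26 mm from 36 to 86 mm with its flat sides square to the pin's own x and y.
- pin_block: Wooden block, fixed, 64 x 64 mm and 36 mm tall, origin under its centre. The pin starts in its loose 18 mm hole, the collar on the block's top, the tip 6 mm above the bench.
- rail: Stop rail, fixed on the bench: aluminium, 250 mm long (own x), 60 mm wide (own y), 43 mm tall, origin under its centre. Along the middle of its top runs a straight slot, open upward, 17 mm wide, 8 mm deep, 130 mm long (x from -65 to +65 mm). The red end block is at the -x end (x from -125 to -65), up to 2 mm above the rail's top.
- slot_floor (a point): Middle of the slot's dark steel floor, 35 mm above the bench; axes as the rail's. The floor has just one blind hole, on the slot's centre line, 17 mm wide, 27 mm deep, at an x not known beforehand, -25 to +35 mm from here. On the floor, the pin's collar is 22 mm above the rail's top; in the hole it goes down until the collar sits on the top, tip 13 mm above the bench.
- slot_start (a point): Point on the rail's centre line at the height of its top (43 mm), 8 mm from the red end of the slot: a good place to enter the slot. Its axes are those of the rail: the slot runs from here along +x.
- nail_tin: Green tin with white print, 69 mm in diameter and 75 mm tall, a loose bystander; origin under its centre.
- staple_box: Blue carton, 56 x 90 x 35 mm, a loose bystander; origin under its centre.
- hinge_box: Red carton, 66 x 110 x 30 mm, a loose bystander; origin under its centre.
There are look-alikes about, which are no part of the job. Leave any blue, green or pink look-alike of the pin alone.

How it is judged:
By the outcome, as a careful person would: the job done as asked, in the order asked, and still so for the second after the job is handed in, with the robot touching nothing.
It also fails if it takes over 61 s, if anything falls off the work surface, if the arm or the gripper's body presses on something with over 40 N, if the wrist force passes 120 N, or if a joint passes its speed limit or range.

## Working session

There is one attempt and no reset: what is moved stays moved. The work goes in short steps, Python scripts to look and compute and a tool call to move; the robot and the scene stay as the last step left them, time stands still between calls to the robot, and variables do not carry over. Pictures are saved under pics/ and viewed, at most 10 in all, crops included, and the job is handed in when it is done.

Besides the shell and the picture viewer there is one more tool, called after ">>>" by a JSON object that holds its "method" and its "body", one argument or row to a line. arm_command: Moves the arm, as the interface text tells. Shifts and turns lie within -1 to 1; 1 stands for 0.075 m of shift or 180 degrees of turn. Its arguments: {"type":"object","properties":{"increments":{"type":"array","items":{"type":"object","properties":{"x":{"type":"number","minimum":-1,"maximum":1},"y":{"type":"number","minimum":-1,"maximum":1},"z":{"type":"number","minimum":-1,"maximum":1},"yaw":{"type":"number","minimum":-1,"maximum":1}}}},"gripper":{"type":"number"},"grip_force":{"type":"number"}},"required":["increments"]}

```bash
mkdir -p pics
cat > h.py <<'E'
import numpy as np, cv2
from station import arm
def cloud(p):
    v,u=np.mgrid[0:480,0:640]; d=p["depth"]
    X=np.stack([(u-p["cx"])/p["fx"]*d,(v-p["cy"])/p["fy"]*d,d],-1)
    return (X-p["t"])@np.array(p["R"])
def onplane(p,u,v,z):
    R=np.array(p["R"]);c=-R.T@p["t"]
    r=R.T@np.array([(u-p["cx"])/p["fx"],(v-p["cy"])/p["fy"],1])
    return c+r*(z-c[2])/r[2]
E
python3 - <<'E'
from h import *
ims=[]
for n in("scene","side"):
    p=arm.capture(n);C=cloud(p);ims.append(p["color"])
    np.savez(n+".npz",**{k:v for k,v in p.items() if k!="shot"})
    for q in("pin","pin_block","rail","slot_floor","slot_start","nail_tin","staple_box","hinge_box"):
        for s in arm.tip_of(q,p)[:4]:
            z={"slot_floor":.035,"slot_start":.043,"pin":.006}.get(q,0)
            u,v=s["xy"][0]*640,s["xy"][1]*480
            print(n,q,round(s["score"],2),round(u),round(v),onplane(p,u,v,z).round(3))
    for s in arm.silhouettes("pin",p)[:5]:
        P=C[s["region"]&(p["depth"]>0)]
        print("sil",round(s["score"],2),(np.array(s["bbox"])*[640,480,640,480]).round(),np.median(P,0).round(3),P.max(0).round(3),p["color"][s["region"]].mean(0).round())
    cv2.imwrite(f"pics/{n}.png",p["color"][:,:,::-1])
E
```

```text
scene pin 0.93 378 244 [ 0.513 -0.171  0.006]
scene pin 0.81 425 219 [ 0.451 -0.315  0.006]
scene pin 0.56 366 271 [ 0.501 -0.073  0.006]
scene pin 0.55 326 271 [ 0.574 -0.031  0.006]
scene pin_block 0.61 377 248 [ 0.512 -0.161  0.   ]
scene rail 0.97 239 369 [0.594 0.261 0.   ]
scene slot_floor 0.67 239 357 [0.592 0.261 0.035]
scene slot_start 0.91 261 336 [0.58  0.21  0.043]
scene nail_tin 0.65 382 206 [ 0.566 -0.322  0.   ]
scene nail_tin 0.19 378 243 [ 0.517 -0.181  0.   ]
scene staple_box 0.92 170 323 [0.772 0.237 0.   ]
scene hinge_box 0.61 216 285 [ 0.758  0.111 -0.   ]
sil 0.92 [315. 237. 332. 271.] [ 0.581 -0.035  0.061] [ 0.602 -0.024  0.09 ] [ 59.  79. 157.]
sil 0.72 [417. 185. 437. 216.] [ 0.46 -0.32  0.06] [ 0.662 -0.31   0.09 ] [192. 119. 144.]
sil 0.62 [373. 214. 389. 241.] [ 0.507 -0.157  0.07 ] [ 0.527 -0.148  0.096] [185. 117.  78.]
sil 0.6 [358. 235. 376. 274.] [ 0.501 -0.069  0.061] [ 0.54  -0.058  0.089] [ 69. 127.  72.]
sil 0.55 [187. 256. 240. 302.] [0.752 0.122 0.03 ] [0.799 0.171 0.035] [169. 128. 118.]
side pin 0.83 399 271 [ 0.522 -0.164  0.006]
side pin 0.8 337 278 [ 0.583 -0.037  0.006]
side pin 0.66 375 293 [ 0.496 -0.078  0.006]
side pin_block 0.88 401 274 [ 0.517 -0.167  0.   ]
side pin_block 0.5 402 271 [ 0.523 -0.175  0.   ]
side rail 0.79 212 333 [0.598 0.258 0.   ]
side slot_floor 0.94 213 324 [0.587 0.255 0.035]
side slot_start 0.8 236 311 [0.586 0.205 0.043]
side nail_tin 0.93 437 238 [ 0.566 -0.318  0.   ]
side nail_tin 0.74 186 278 [0.78  0.239 0.   ]
side staple_box 0.8 187 279 [0.776 0.237 0.   ]
side hinge_box 0.82 241 257 [0.773 0.104 0.   ]
sil 0.82 [396. 240. 411. 268.] [ 0.502 -0.159  0.071] [ 0.54  -0.147  0.096] [166. 111.  70.]
sil 0.66 [329. 246. 347. 280.] [ 0.578 -0.036  0.062] [ 0.603 -0.024  0.091] [ 62.  84. 147.]
sil 0.62 [365. 260. 381. 295.] [ 0.495 -0.07   0.063] [ 0.546 -0.059  0.09 ] [ 65. 121.  71.]
```

View pics/scene.png

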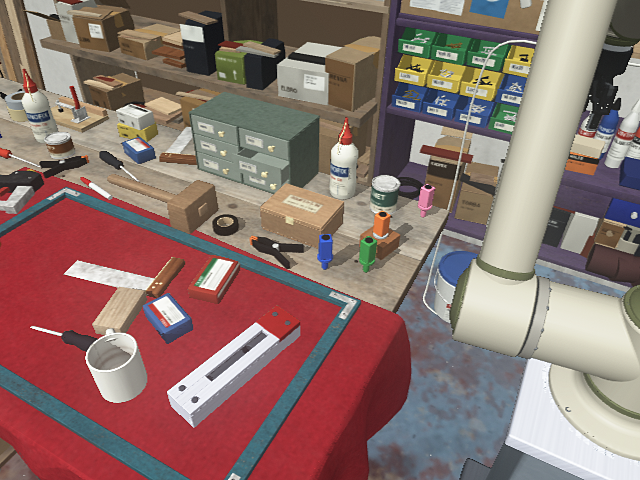

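View pics/side.png

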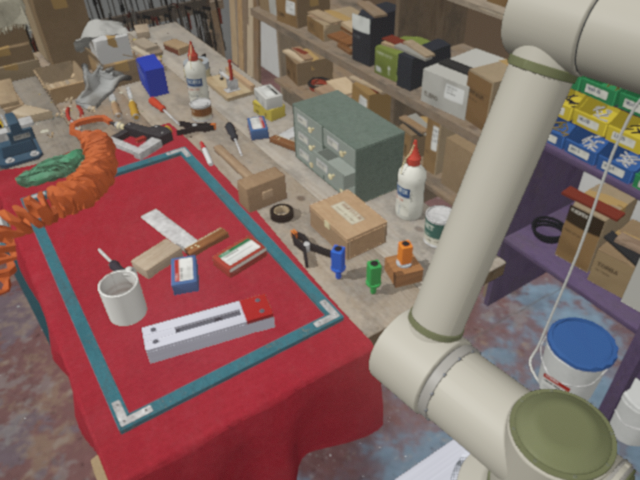

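Candidates for the pin in the scene view: orange in the wooden block (381,225), blue (325,250), green (367,252) and pink (427,198). I choose the orange one. The rail is at (235,365), with its red end at (280,325).

Run:
```python
from h import *
tiles=[]
for n,b in(("scene",(345,190,465,280)),("side",(350,220,470,310))):
    p=dict(np.load(n+".npz"));C=cloud(p);col=p["color"].astype(int)
    ok=p["depth"]>0
    def rect(m,tag):
        P=C[m]
        r=cv2.minAreaRect((P[:,:2]*1000).astype(np.float32)); print(n,tag,len(P),np.round(r[0],1),np.round(r[1],1),round(r[2],1),"z",np.median(P[:,2]).round(4))
    x,y,z=C[...,0],C[...,1],C[...,2]
    m=ok&(x>.45)&(x<.72)&(y>.1)&(y<.42)&(z>.039)&(z<.05)&(abs(x-.594)<.1)
    k,l,st,_=cv2.connectedComponentsWithStats(m.astype(np.uint8)); i=1+st[1:,4].argmax(); m=l==i
    rect(m,"rail top")
    red=m&(col[...,0]>120)&(col[...,1]<80); rect(red,"red"); 
    P=C[m][:,:2];c=P.mean(0);w,V=np.linalg.eigh(np.cov((P-c).T));print("pca yaw",np.degrees(np.arctan2(V[1,1],V[0,1])),c)
    near=ok&(abs(x-.513)<.05)&(abs(y+.165)<.05)
    org=near&(col[...,0]>150)&(col[...,2]<90)&(col[...,0]-col[...,2]>110)
    rect(org&(z>.083),"pin top"); rect(near&(z>.030)&(z<.040),"block top"); rect(org&(z>.05),"grip")
    l,t,r,bb=b; tiles.append(cv2.resize(p["color"][t:bb,l:r,::-1],None,fx=3.3,fy=3.3,interpolation=cv2.INTER_CUBIC))
cv2.imwrite("pics/crop.png",np.hstack(tiles))
```

```text
scene rail top 3899 [593.9 260.4] [251.8  64.2] 77.4 z 0.0433
scene red 719 [572.5 166.6] [56.6 62.5] 77.5 z 0.0448
pca yaw 77.26270330780206 [0.59444895 0.27291532]
scene pin top 67 [ 510.2 -164.8] [27.4 24.9] 74.0 z 0.0909
scene block top 338 [ 512.  -166.1] [69.  67.4] 74.5 z 0.0358
scene grip 182 [ 510.4 -164. ] [28.3 25.4] 72.0 z 0.0764
side rail top 2742 [592.8 262.5] [250.3  65.4] 77.5 z 0.0437
side red 561 [571.6 166.1] [53.  65.2] 77.0 z 0.045
pca yaw 77.14744487020423 [0.59118562 0.26587643]
side pin top 79 [ 509.4 -163.8] [24.7 25.4] 68.7 z 0.0905
side block top 451 [ 511.1 -165.2] [67.4 70.5] 73.9 z 0.0359
side grip 171 [ 509.1 -163.1] [25.1 27.3] 73.1 z 0.0808
```

View pics/crop.png

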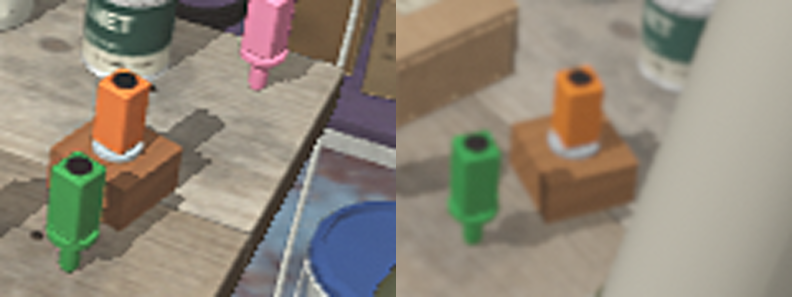

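The crop confirms the choice. The orange pin's collar rests on the wooden block, and the green and pink look-alikes stand beside it.

Run:
```python
from h import *
s=arm.state();print(s["clock"],np.degrees(s["orientation"]),s["eef_pos"],s["grip_width"],s["ft_force"])
from scipy.spatial.transform import Rotation as R
y=R.from_euler("xyz",s["orientation"]).as_matrix()[:,1];print("tool y dir deg",np.degrees(np.arctan2(y[1],y[0])))
```

```text
1.0 [ 1.79999916e+02 -3.33231674e-04  1.98679019e+01] [ 0.18693161 -0.51723141  0.2313318 ] 1.001265703428755 [-0.08996311 -0.74579185  0.04136886]
tool y dir deg -70.13209809674188
```

>>> {"method": "arm_command", "body": {
  "increments": [
    {"x": 0.24,"y": 0.26,"yaw": 0.0165},
    {"x": 0.24,"y": 0.26,"yaw": 0.0165},
    {"x": 0.24,"y": 0.26,"yaw": 0.0165},
    {"x": 0.24,"y": 0.26,"yaw": 0.0165},
    {"x": 0.24,"y": 0.26,"yaw": 0.0165},
    {"x": 0.24,"y": 0.26,"yaw": 0.0165},
    {"x": 0.24,"y": 0.26,"yaw": 0.0165},
    {"x": 0.24,"y": 0.26,"yaw": 0.0165},
    {"x": 0.24,"y": 0.26,"yaw": 0.0165},
    {"x": 0.24,"y": 0.26,"yaw": 0.0165},
    {"x": 0.24,"y": 0.26,"yaw": 0.0165},
    {"x": 0.24,"y": 0.26,"yaw": 0.0165},
    {"x": 0.24,"y": 0.26,"yaw": 0.0165},
    {"x": 0.24,"y": 0.26,"yaw": 0.0165},
    {"x": 0.24,"y": 0.26,"yaw": 0.0165},
    {"x": 0.24,"y": 0.26,"yaw": 0.0165},
    {"x": 0.24,"y": 0.26,"yaw": 0.0165},
    {"x": 0.24,"y": 0.26,"yaw": 0.0165},
    {},
    {}
  ],
  "gripper": 1,
  "grip_force": 60
}}

```text
invalid input
```

Run:
```python
from h import *
s=arm.state();print(s["clock"],np.degrees(s["orientation"]),s["eef_pos"])
p=arm.capture("wrist");cv2.imwrite("pics/w1.png",p["color"][:,:,::-1])
# fisheye: project estimated pin top centre
X=np.array(p["R"])@[.510,-.164,.092]+p["t"];th=np.arctan2(np.hypot(*X[:2]),X[2]);print("pred px",np.array([p["cx"],p["cy"]])+p["fx"]*th*X[:2]/np.hypot(*X[:2]))
c=p["color"].astype(int);m=((c[...,0]>150)&(c[...,2]<90)&(c[...,0]-c[...,2]>110)&(c[...,1]>60))
k,l,st,ce=cv2.connectedComponentsWithStats(m.astype(np.uint8))
for i in range(1,k):
    if st[i,4]>80: print(st[i],ce[i])
```

```text
1.0 [ 1.79999916e+02 -3.33231674e-04  1.98679019e+01] [ 0.18693161 -0.51723141  0.2313318 ]
pred px [ 108.98330843 -150.67615943]
[ 495  287   77   62 1094] [519.07129799 314.91224863]
```

View pics/w1.png

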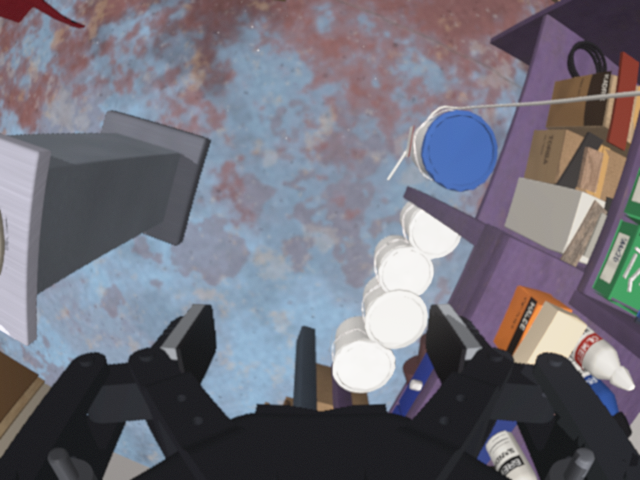

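The move was refused and the arm has not moved; the wrist view shows only the floor and shelves. The empty rows may be the cause, so I'll send full rows.

>>> {"method": "arm_command", "body": {
  "increments": [
    {"x": 0.24,"y": 0.26,"z": 0,"yaw": 0.0165},
    {"x": 0.24,"y": 0.26,"z": 0,"yaw": 0.0165},
    {"x": 0.24,"y": 0.26,"z": 0,"yaw": 0.0165},
    {"x": 0.24,"y": 0.26,"z": 0,"yaw": 0.0165},
    {"x": 0.24,"y": 0.26,"z": 0,"yaw": 0.0165},
    {"x": 0.24,"y": 0.26,"z": 0,"yaw": 0.0165},
    {"x": 0.24,"y": 0.26,"z": 0,"yaw": 0.0165},
    {"x": 0.24,"y": 0.26,"z": 0,"yaw": 0.0165},
    {"x": 0.24,"y": 0.26,"z": 0,"yaw": 0.0165},
    {"x": 0.24,"y": 0.26,"z": 0,"yaw": 0.0165},
    {"x": 0.24,"y": 0.26,"z": 0,"yaw": 0.0165},
    {"x": 0.24,"y": 0.26,"z": 0,"yaw": 0.0165},
    {"x": 0.24,"y": 0.26,"z": 0,"yaw": 0.0165},
    {"x": 0.24,"y": 0.26,"z": 0,"yaw": 0.0165},
    {"x": 0.24,"y": 0.26,"z": 0,"yaw": 0.0165},
    {"x": 0.24,"y": 0.26,"z": 0,"yaw": 0.0165},
    {"x": 0.24,"y": 0.26,"z": 0,"yaw": 0.0165},
    {"x": 0.24,"y": 0.26,"z": 0,"yaw": 0.0165},
    {"x": 0,"y": 0,"z": 0,"yaw": 0},
    {"x": 0,"y": 0,"z": 0,"yaw": 0}
  ],
  "gripper": 1,
  "grip_force": 60
}}

```text
clock: 2.72
eef_pos: [0.5114, -0.1654, 0.2311]
orientation: [-3.141, 0.0, 1.282]
ft_force: [-0.7, -0.2, -0.8]
grip_width: 0.998
grip_force: 0.0
```

```bash
cat >> h.py <<'E'
def fish(p,X):
    X=np.array(p["R"])@np.array(X)+p["t"];r=np.hypot(X[0],X[1]);return np.array([p["cx"],p["cy"]])+p["fx"]*np.arctan2(r,X[2])*X[:2]/r
def unfish(p,u,v,z):
    d=np.array([u-p["cx"],v-p["cy"]])/p["fx"];t=np.hypot(*d);R=np.array(p["R"]);c=-R.T@p["t"]
    r=R.T@np.array([*(d/t*np.sin(t)),np.cos(t)]);return c+r*(z-c[2])/r[2]
E
python3 - <<'E'
from h import *
p=arm.capture("wrist");cv2.imwrite("pics/w2.png",p["color"][:,:,::-1])
print("pred top",fish(p,[.510,-.164,.092]),"collar",fish(p,[.510,-.164,.042]))
hs=cv2.cvtColor(p["color"],cv2.COLOR_RGB2HSV);m=(hs[...,0]>4)&(hs[...,0]<16)&(hs[...,1]>170)&(hs[...,2]>120)
k,l,st,ce=cv2.connectedComponentsWithStats(m.astype(np.uint8))
for i in range(1,k):
    if st[i,4]>150: print(st[i],ce[i])
for s in arm.tip_of("pin",p): print(s["score"],unfish(p,s["xy"][0]*640,s["xy"][1]*480,.006),np.array(s["xy"])*[640,480])
E
```

```text
pred top [317.77218062 232.9747011 ] collar [318.22703001 220.23398213]
[304 213  33  40 889] [320.17322835 231.43082115]
0.89 [ 0.46767785 -0.32785707  0.006     ] [323.968 357.504]
0.78 [ 0.58795842 -0.04340211  0.006     ] [359.68   76.704]
0.75 [ 0.50388244 -0.08005701  0.006     ] [288.128 134.976]
0.73 [ 0.50926382 -0.17117203  0.006     ] [319.808 219.984]
```

View pics/w2.png

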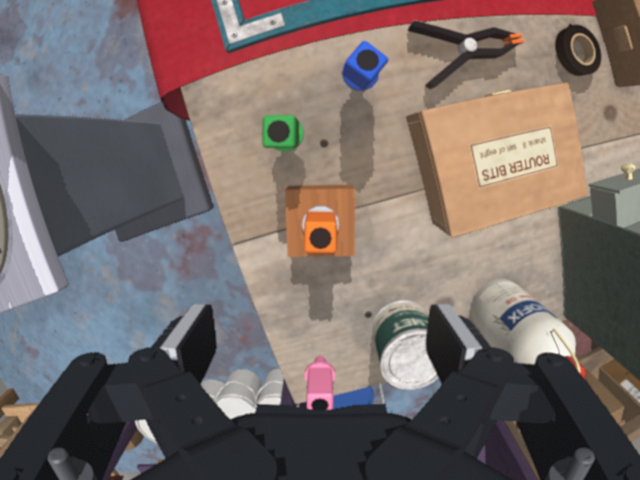

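The wrist view shows the orange pin's top at (320,237), square to the fingers and within about 2 mm of the tool line. Green is at (281,131), blue at (365,65) and pink at (319,385), all clear of the fingers. I'll descend.

>>> {"method": "arm_command", "body": {
  "increments": [
    {"x": 0,"y": -0.01,"z": -0.27,"yaw": 0},
    {"x": 0,"y": 0,"z": -0.27,"yaw": 0},
    {"x": 0,"y": 0,"z": -0.27,"yaw": 0},
    {"x": 0,"y": 0,"z": -0.27,"yaw": 0},
    {"x": 0,"y": 0,"z": -0.27,"yaw": 0},
    {"x": 0,"y": 0,"z": -0.27,"yaw": 0},
    {"x": 0,"y": 0,"z": -0.27,"yaw": 0},
    {"x": 0,"y": 0,"z": -0.27,"yaw": 0},
    {"x": 0,"y": 0,"z": -0.15,"yaw": 0},
    {"x": 0,"y": 0,"z": -0.15,"yaw": 0},
    {"x": 0,"y": 0,"z": 0,"yaw": 0},
    {"x": 0,"y": 0,"z": 0,"yaw": 0}
  ],
  "gripper": 1
}}

```text
clock: 3.82
eef_pos: [0.5105, -0.1677, 0.0468]
orientation: [-3.141, -0.0, 1.278]
ft_force: [-0.7, -0.9, 0.8]
grip_width: 0.998
grip_force: 0.0
```

>>> {"method": "arm_command", "body": {
  "increments": [
    {"x": 0,"y": 0,"z": 0,"yaw": 0},
    {"x": 0,"y": 0,"z": 0,"yaw": 0},
    {"x": 0,"y": 0,"z": 0,"yaw": 0},
    {"x": 0,"y": 0,"z": 0,"yaw": 0},
    {"x": 0,"y": 0,"z": 0,"yaw": 0},
    {"x": 0,"y": 0,"z": 0,"yaw": 0},
    {"x": 0,"y": 0,"z": 0,"yaw": 0},
    {"x": 0,"y": 0,"z": 0,"yaw": 0},
    {"x": 0,"y": 0,"z": 0,"yaw": 0},
    {"x": 0,"y": 0,"z": 0,"yaw": 0},
    {"x": 0,"y": 0,"z": 0,"yaw": 0},
    {"x": 0,"y": 0,"z": 0,"yaw": 0}
  ],
  "gripper": -1,
  "grip_force": 60
}}

```text
clock: 4.82
eef_pos: [0.5111, -0.1671, 0.0473]
orientation: [3.141, 0.0, 1.28]
ft_force: [-0.9, -0.3, 5.1]
grip_width: 0.299
grip_force: 59.3
```

Gripped: opening 25 mm at 59 N. I'll lift and carry the pin toward slot_start.

>>> {"method": "arm_command", "body": {
  "increments": [
    {"x": 0,"y": 0,"z": 0.1,"yaw": 0},
    {"x": 0,"y": 0,"z": 0.2,"yaw": 0},
    {"x": 0,"y": 0,"z": 0.2,"yaw": 0},
    {"x": 0,"y": 0,"z": 0.25,"yaw": 0},
    {"x": 0,"y": 0,"z": 0.25,"yaw": 0},
    {"x": 0,"y": 0,"z": 0.25,"yaw": 0},
    {"x": 0,"y": 0,"z": 0.25,"yaw": 0},
    {"x": 0,"y": 0,"z": 0.1,"yaw": 0},
    {"x": 0,"y": 0,"z": 0,"yaw": 0}
  ]
}}

```text
clock: 5.57
eef_pos: [0.5114, -0.1672, 0.1684]
orientation: [3.139, 0.001, 1.28]
ft_force: [0.1, -0.4, -0.7]
grip_width: 0.301
grip_force: 59.0
```

>>> {"method": "arm_command", "body": {
  "increments": [
    {"x": 0.055,"y": 0.15,"z": 0,"yaw": 0.001},
    {"x": 0.055,"y": 0.27,"z": 0,"yaw": 0.001},
    {"x": 0.055,"y": 0.31,"z": 0,"yaw": 0.001},
    {"x": 0.055,"y": 0.31,"z": 0,"yaw": 0.001},
    {"x": 0.055,"y": 0.31,"z": 0,"yaw": 0.001},
    {"x": 0.055,"y": 0.31,"z": 0,"yaw": 0.001},
    {"x": 0.055,"y": 0.31,"z": 0,"yaw": 0.001},
    {"x": 0.055,"y": 0.31,"z": 0,"yaw": 0.001},
    {"x": 0.055,"y": 0.31,"z": 0,"yaw": 0.001},
    {"x": 0.055,"y": 0.31,"z": 0,"yaw": 0.001},
    {"x": 0.055,"y": 0.31,"z": 0,"yaw": 0.001},
    {"x": 0.055,"y": 0.31,"z": 0,"yaw": 0.001},
    {"x": 0.055,"y": 0.31,"z": 0,"yaw": 0.001},
    {"x": 0.055,"y": 0.31,"z": 0,"yaw": 0.001},
    {"x": 0.055,"y": 0.31,"z": 0,"yaw": 0.001},
    {"x": 0.055,"y": 0.31,"z": 0,"yaw": 0.001},
    {"x": 0.055,"y": 0.2,"z": 0,"yaw": 0.001},
    {"x": 0,"y": 0,"z": 0,"yaw": 0},
    {"x": 0,"y": 0,"z": 0,"yaw": 0}
  ]
}}

```text
clock: 7.15
eef_pos: [0.5802, 0.206, 0.1651]
orientation: [-3.139, 0.001, 1.335]
ft_force: [-0.2, 0.1, -2.2]
grip_width: 0.297
grip_force: 59.0
```

Run:
```python
from h import *
W=arm.capture("wrist")
a=W["color"][:,:,::-1].copy()
yaw=np.radians(77.4);d=np.array([np.cos(yaw),np.sin(yaw)]);n=np.array([-d[1],d[0]]);c=np.array([.5935,.2608])
for s in(-125,-65,-57,0,65,125):
    for w in(-30,-8.5,0,8.5,30):
        X=[*(c+d*s/1000+n*w/1000),.043];q=fish(W,X)
        if 0<q[0]<640 and 0<q[1]<480: cv2.circle(a,tuple(int(v) for v in q.round()),1,(255,255,0),-1)
for q,z in(("slot_start",.043),("slot_floor",.035),("rail",0)):
    for s in arm.tip_of(q,W)[:1]:
        u=np.array(s["xy"])*[640,480];X=unfish(W,*u,z);print(q,round(s["score"],2),u,X,"rail xy mm",(X[:2]-c)@d*1e3,(X[:2]-c)@n*1e3)
cv2.imwrite("pics/w3.png",cv2.resize(a[0:340,120:540],None,fx=1.7,fy=1.7))
for n_ in("scene","side"):
    p=arm.capture(n_);C=cloud(p);hs=cv2.cvtColor(p["color"],cv2.COLOR_RGB2HSV)
    np.savez(n_+"2.npz",**{k:v for k,v in p.items() if k!="shot"})
    for s in arm.tip_of("pin",p)[:4]: print(n_,round(s["score"],2),np.array(s["xy"])*[640,480],onplane(p,s["xy"][0]*640,s["xy"][1]*480,.126))
s=arm.state();print(s["eef_pos"],s["orientation"],s["ft_force"],s["grip_width"])
```

```text
slot_start 0.96 [321.408 242.976] [0.58038493 0.20321876 0.043     ] rail xy mm -59.05546465225435 0.2382554073567765
slot_floor 0.65 [320.384 163.296] [0.59322639 0.26017427 0.035     ] rail xy mm -0.670348589688829 0.1305210480440587
rail 0.68 [321.408 159.216] [0.59430374 0.26164787 0.        ] rail xy mm 1.0027832879305663 -0.5994270919902442
scene 0.86 [322.304 269.28 ] [0.52579455 0.08416672 0.126     ]
scene 0.81 [363.776 269.376] [0.46073314 0.04829111 0.126     ]
scene 0.71 [425.728 217.824] [ 0.41373186 -0.1548246   0.126     ]
scene 0.55 [257.728 302.4  ] [0.58164479 0.20783251 0.126     ]
side 0.88 [470.784 260.016] [ 0.36877914 -0.21188889  0.126     ]
side 0.86 [374.208 291.888] [ 0.40598649 -0.00275726  0.126     ]
side 0.29 [237.12  312.576] [0.50404914 0.23126884 0.126     ]
[0.58106576 0.20453224 0.16687238] [3.14157098e+00 1.10000182e-05 1.33246655e+00] [-0.16310883 -0.87652402 -1.47115894] 0.2938710923992328
```

View pics/w3.png

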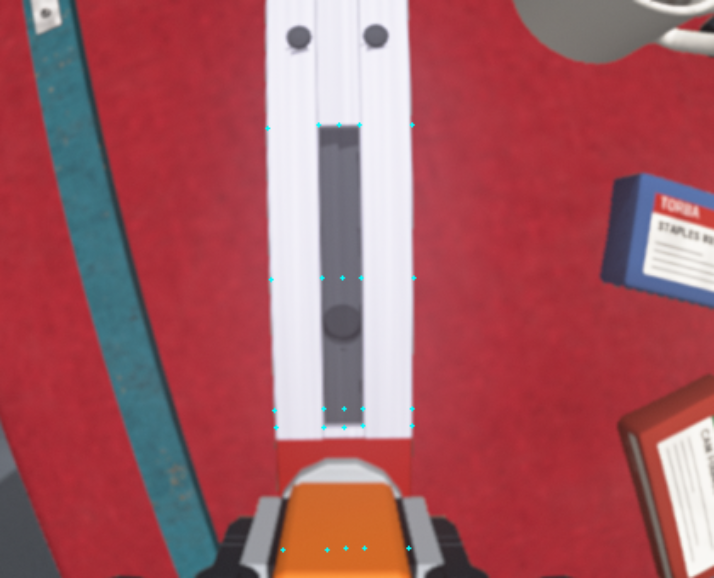

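The fitted rail model (cyan points) lies on the rail and slot to about 1 px. The hole shows at crop (342,322), which is rail x ≈ -19 mm. I'll descend at the red end.

>>> {"method": "arm_command", "body": {
  "increments": [
    {"x": 0.01,"y": 0.03,"z": -0.1,"yaw": 0.002},
    {"x": 0,"y": 0,"z": -0.2,"yaw": 0.002},
    {"x": 0,"y": 0,"z": -0.2,"yaw": 0.002},
    {"x": 0,"y": 0,"z": -0.2,"yaw": 0},
    {"x": 0,"y": 0,"z": -0.2,"yaw": 0},
    {"x": 0,"y": 0,"z": -0.1,"yaw": 0},
    {"x": 0,"y": 0,"z": 0,"yaw": 0},
    {"x": 0,"y": 0,"z": 0,"yaw": 0},
    {"x": 0,"y": 0,"z": 0,"yaw": 0}
  ]
}}

```text
clock: 8.3
eef_pos: [0.5823, 0.2074, 0.0927]
orientation: [3.14, -0.001, 1.352]
ft_force: [0.0, 0.5, -1.1]
grip_width: 0.298
grip_force: 59.0
```

>>> {"method": "arm_command", "body": {
  "increments": [
    {"x": 0,"y": 0,"z": -0.03,"yaw": 0},
    {"x": 0,"y": 0,"z": -0.03,"yaw": 0},
    {"x": 0,"y": 0,"z": -0.03,"yaw": 0},
    {"x": 0,"y": 0,"z": -0.03,"yaw": 0},
    {"x": 0,"y": 0,"z": 0,"yaw": 0},
    {"x": 0,"y": 0,"z": 0,"yaw": 0}
  ]
}}

```text
clock: 8.8
eef_pos: [0.5817, 0.2072, 0.0827]
orientation: [-3.141, 0.0, 1.352]
ft_force: [0.2, -0.1, -1.4]
grip_width: 0.298
grip_force: 59.0
```

>>> {"method": "arm_command", "body": {
  "increments": [
    {"x": 0,"y": 0,"z": -0.02,"yaw": 0},
    {"x": 0,"y": 0,"z": -0.02,"yaw": 0},
    {"x": 0,"y": 0,"z": -0.02,"yaw": 0},
    {"x": 0,"y": 0,"z": -0.015,"yaw": 0},
    {"x": 0,"y": 0,"z": 0,"yaw": 0},
    {"x": 0,"y": 0,"z": 0,"yaw": 0}
  ]
}}

```text
clock: 9.3
eef_pos: [0.5818, 0.2073, 0.0771]
orientation: [-3.141, 0.0, 1.352]
ft_force: [0.1, 0.1, -1.9]
grip_width: 0.295
grip_force: 59.0
```

>>> {"method": "arm_command", "body": {
  "increments": [
    {"x": 0,"y": 0,"z": -0.01,"yaw": 0},
    {"x": 0,"y": 0,"z": -0.01,"yaw": 0},
    {"x": 0,"y": 0,"z": 0,"yaw": 0},
    {"x": 0,"y": 0,"z": 0,"yaw": 0}
  ]
}}

```text
clock: 9.63
eef_pos: [0.5819, 0.2073, 0.0763]
orientation: [3.141, -0.0, 1.352]
ft_force: [-1.7, -0.5, 4.8]
grip_width: 0.299
grip_force: 59.5
```

Floor contact at z 0.0763 with about 6 N. I'll slide along the slot.

>>> {"method": "arm_command", "body": {
  "increments": [
    {"x": 0.007,"y": 0.032,"z": 0,"yaw": 0},
    {"x": 0.007,"y": 0.032,"z": 0,"yaw": 0},
    {"x": 0.007,"y": 0.032,"z": 0,"yaw": 0},
    {"x": 0.007,"y": 0.032,"z": 0,"yaw": 0},
    {"x": 0.007,"y": 0.032,"z": 0,"yaw": 0},
    {"x": 0.007,"y": 0.032,"z": 0,"yaw": 0},
    {"x": 0.007,"y": 0.032,"z": 0,"yaw": 0},
    {"x": 0.007,"y": 0.032,"z": 0,"yaw": 0},
    {"x": 0,"y": 0,"z": 0,"yaw": 0}
  ]
}}

```text
clock: 10.38
eef_pos: [0.5865, 0.2264, 0.0762]
orientation: [3.14, 0.0, 1.352]
ft_force: [-1.4, -2.1, 4.6]
grip_width: 0.299
grip_force: 59.8
```

>>> {"method": "arm_command", "body": {
  "increments": [
    {"x": 0.004,"y": 0.02,"z": 0,"yaw": 0},
    {"x": 0.004,"y": 0.02,"z": 0,"yaw": 0},
    {"x": 0.004,"y": 0.02,"z": 0,"yaw": 0},
    {"x": 0.004,"y": 0.02,"z": 0,"yaw": 0},
    {"x": 0.004,"y": 0.02,"z": 0,"yaw": 0},
    {"x": 0.004,"y": 0.02,"z": 0,"yaw": 0},
    {"x": 0,"y": 0,"z": 0,"yaw": 0}
  ]
}}

```text
clock: 10.97
eef_pos: [0.5882, 0.2357, 0.0759]
orientation: [3.141, -0.0, 1.352]
ft_force: [1.1, -1.5, 3.4]
grip_width: 0.294
grip_force: 59.5
```

>>> {"method": "arm_command", "body": {
  "increments": [
    {"x": 0.004,"y": 0.015,"z": -0.003,"yaw": 0},
    {"x": 0.004,"y": 0.015,"z": -0.003,"yaw": 0},
    {"x": 0,"y": 0,"z": 0,"yaw": 0}
  ]
}}

```text
clock: 11.22
eef_pos: [0.588, 0.2382, 0.0745]
orientation: [-3.14, -0.0, 1.352]
ft_force: [0.2, -0.1, -2.1]
grip_width: 0.296
grip_force: 59.1
```

>>> {"method": "arm_command", "body": {
  "increments": [
    {"x": 0.004,"y": 0.015,"z": -0.003,"yaw": 0},
    {"x": 0.004,"y": 0.015,"z": -0.003,"yaw": 0},
    {"x": 0,"y": 0,"z": 0,"yaw": 0}
  ]
}}

```text
clock: 11.47
eef_pos: [0.5889, 0.2403, 0.0744]
orientation: [-3.141, -0.0, 1.352]
ft_force: [-0.9, -0.2, -1.7]
grip_width: 0.3
grip_force: 59.1
```

The vertical force has gone and z is below the floor-contact level, so the tip is in the hole's mouth at rail x ≈ -21. The hole's centre is at about -18.5, so I'll move 2 mm further and then go down.

>>> {"method": "arm_command", "body": {
  "increments": [
    {"x": 0.003,"y": 0.013,"z": -0.01,"yaw": 0},
    {"x": 0.003,"y": 0.013,"z": -0.01,"yaw": 0},
    {"x": 0,"y": 0,"z": -0.02,"yaw": 0},
    {"x": 0,"y": 0,"z": -0.02,"yaw": 0},
    {"x": 0,"y": 0,"z": 0,"yaw": 0}
  ]
}}

```text
clock: 11.88
eef_pos: [0.5893, 0.2419, 0.0699]
orientation: [-3.141, 0.0, 1.352]
ft_force: [0.6, 0.6, -0.8]
grip_width: 0.296
grip_force: 59.1
```

>>> {"method": "arm_command", "body": {
  "increments": [
    {"x": 0,"y": 0,"z": -0.025,"yaw": 0},
    {"x": 0,"y": 0,"z": -0.025,"yaw": 0},
    {"x": 0,"y": 0,"z": -0.025,"yaw": 0},
    {"x": 0,"y": 0,"z": -0.025,"yaw": 0},
    {"x": 0,"y": 0,"z": -0.025,"yaw": 0},
    {"x": 0,"y": 0,"z": -0.025,"yaw": 0},
    {"x": 0,"y": 0,"z": -0.02,"yaw": 0},
    {"x": 0,"y": 0,"z": 0,"yaw": 0}
  ]
}}

```text
clock: 12.55
eef_pos: [0.5893, 0.2419, 0.0571]
orientation: [-3.141, 0.0, 1.352]
ft_force: [-0.1, 0.1, -1.1]
grip_width: 0.295
grip_force: 59.1
```

>>> {"method": "arm_command", "body": {
  "increments": [
    {"x": 0,"y": 0,"z": -0.012,"yaw": 0},
    {"x": 0,"y": 0,"z": -0.012,"yaw": 0},
    {"x": 0,"y": 0,"z": -0.012,"yaw": 0},
    {"x": 0,"y": 0,"z": 0,"yaw": 0},
    {"x": 0,"y": 0,"z": 0,"yaw": 0}
  ]
}}

```text
clock: 12.97
eef_pos: [0.5894, 0.2419, 0.0548]
orientation: [-3.141, 0.0, 1.352]
ft_force: [-0.4, -0.7, -1.4]
grip_width: 0.298
grip_force: 59.0
```

>>> {"method": "arm_command", "body": {
  "increments": [
    {"x": 0,"y": 0,"z": -0.008,"yaw": 0},
    {"x": 0,"y": 0,"z": -0.008,"yaw": 0},
    {"x": 0,"y": 0,"z": 0,"yaw": 0},
    {"x": 0,"y": 0,"z": 0,"yaw": 0}
  ]
}}

```text
clock: 13.3
eef_pos: [0.5895, 0.2419, 0.0543]
orientation: [3.141, -0.0, 1.352]
ft_force: [-3.1, -1.7, 6.3]
grip_width: 0.295
grip_force: 59.6
```

The collar is seated: z matches the prediction, with about 7 N. I'll release and rise.

>>> {"method": "arm_command", "body": {
  "increments": [
    {"x": 0,"y": 0,"z": 0,"yaw": 0},
    {"x": 0,"y": 0,"z": 0,"yaw": 0},
    {"x": 0,"y": 0,"z": 0,"yaw": 0},
    {"x": 0,"y": 0,"z": 0,"yaw": 0},
    {"x": 0,"y": 0,"z": 0,"yaw": 0},
    {"x": 0,"y": 0,"z": 0,"yaw": 0},
    {"x": 0,"y": 0,"z": 0,"yaw": 0},
    {"x": 0,"y": 0,"z": 0,"yaw": 0},
    {"x": 0,"y": 0,"z": 0,"yaw": 0},
    {"x": 0,"y": 0,"z": 0,"yaw": 0}
  ],
  "gripper": 1
}}

```text
clock: 14.13
eef_pos: [0.5894, 0.2419, 0.0536]
orientation: [-3.142, 0.0, 1.352]
ft_force: [-0.1, 0.4, 0.0]
grip_width: 1.0
grip_force: 0.0
```

>>> {"method": "arm_command", "body": {
  "increments": [
    {"x": 0,"y": 0,"z": 0.1,"yaw": 0},
    {"x": 0,"y": 0,"z": 0.2,"yaw": 0},
    {"x": 0,"y": 0,"z": 0.25,"yaw": 0},
    {"x": 0,"y": 0,"z": 0.25,"yaw": 0},
    {"x": 0,"y": 0,"z": 0.25,"yaw": 0},
    {"x": 0,"y": 0,"z": 0.25,"yaw": 0},
    {"x": 0,"y": 0,"z": 0.25,"yaw": 0},
    {"x": 0,"y": 0,"z": 0.25,"yaw": 0},
    {"x": 0,"y": 0,"z": 0.1,"yaw": 0},
    {"x": 0,"y": 0,"z": 0,"yaw": 0},
    {"x": 0,"y": 0,"z": 0,"yaw": 0}
  ]
}}

```text
clock: 15.05
eef_pos: [0.5892, 0.2419, 0.1958]
orientation: [-3.141, 0.0, 1.352]
ft_force: [0.4, -0.7, 0.4]
grip_width: 0.994
grip_force: 0.0
```

Run:
```python
from h import *
W=arm.capture("wrist");p=arm.capture("scene");C=cloud(p)
near=(p["depth"]>0)&(np.hypot(C[...,0]-.5893,C[...,1]-.242)<.03)&(C[...,2]<.13)
hs=cv2.cvtColor(p["color"],cv2.COLOR_RGB2HSV);P=C[near&(hs[...,0]<18)&(hs[...,1]>150)];print("top z",np.percentile(P[:,2],[50,90,97]),P.shape)
a=cv2.resize(p["color"][230:430,150:350,::-1],(400,400));b=W["color"][:,120:520,::-1][40:440]
cv2.imwrite("pics/end.png",np.hstack([a,b]))
```

```text
top z [0.08367368 0.09926083 0.10029621] (459, 3)
```

View pics/end.png

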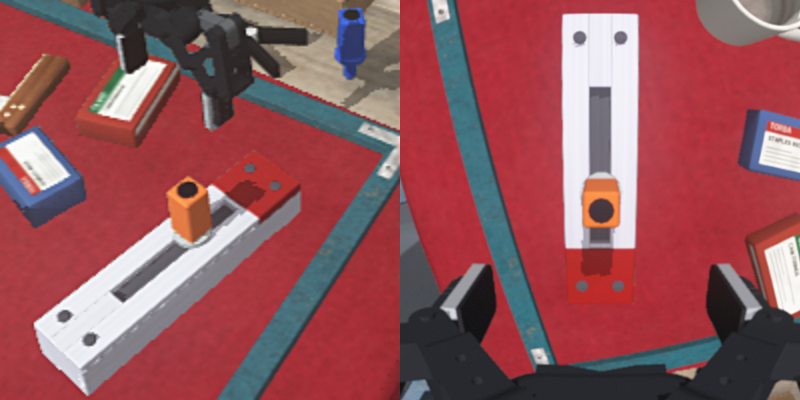

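The pin stands upright with its collar on the rail (left panel, 190,215), its top at about 0.099 m as expected. The gripper is clear and the cartons are in place, so I'm handing in.

```bash
python3 -c "
from station import arm;print(arm.job_done())"
```

```text
the job is handed in; nothing more can be done
None
```

The orange pin was set in the slot at the red end, slid into the hole, seated with its collar on the rail and released; the arm never went near the tin or the cartons, and I handed the job in at about 15 s (the result was not reported back).

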